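# Open and half-drain the dip pot on the finishing bench

## Task

Get the steel dip pot (the one with the drain valve) ready to drain: first clear the wooden offcut from the plywood lid board into the green scrap crate. Then lift the lid off the dip pot, keeping it level, and set it down gently, knob up, in the middle of the lid board; only after that turn the drain valve's lever to half open (45 degrees). Leave the wax pot's lid, the glue bottle and the screw jar where they are.

Things in the scene. Friction and masses are not known exactly. Their poses are not given: they have to be found in the camera images.
- dip_pot: Round steel pot fixed to the bench, 140 mm across, 110 mm high, wall 4 mm, with a loose lid. Origin: centre of its underside; z up. Along its +x a brass pipe leads to the drain valve, over a flat drip tray 12 mm high that reaches from 110 to 240 mm from the pot's axis, 57 mm either side.
- post_top (a point): Top of the steel drip post fixed to the dip pot's -y side, 105 mm from the pot's axis: 12 mm thick, 200 mm high. A small hook at its top reaches out, away from the pot, to 146 mm from the axis and 210 mm height.
- pot_lid: The dip pot's loose steel lid, about 0.35 kg: a disc 150 mm across, 5 mm thick, over a spigot 116 mm across, 12 mm deep, loose in the pot's 132 mm mouth. Origin: centre of the spigot's underside, 98 mm above the bench when on the pot; z up. Disc 12 to 17 mm above the origin; round wooden knob 34 mm across, 29 to 55 mm above it, on an 18 mm neck.
- drain_lever (a joint): Angle of the drain valve's lever, rad: 0 = shut, lever along the pot's +y, across the pipe; grows as the lever turns clockwise seen from above, to 1.571 = fully open, lever along the pot's +x, away from the pot. Half open = 0.785. Starts between 0 and 0.35; light friction, 0.12 N m; stays where it is left.
- valve_stem (a point): Point on the lever's upright turning axis at the lever's mid-height, 82 mm above the bench, 140 mm from the pot's axis along its +x.
- lever_grip (a point): Middle of the lever's black rubber sleeve, 62 mm out from the valve's turning axis, 82 mm above the bench. The sleeve is 64 mm long (30 to 94 mm from the axis), 18 mm wide, 16 mm high; the space below it is free down to the drip tray.
- lid_board: Plywood board fixed to the bench, 180 x 180 mm, 18 mm thick, where the lid goes. Origin: centre of its underside; z up. A lid on it has its origin 18 mm above the bench.
- offcut: Loose wooden block lying on the lid board, 120 mm long (its x), 45 mm wide (its y), 38 mm high, about 0.16 kg. Origin: centre of its underside.
- scrap_crate: Green plastic open crate fixed to the bench, 250 mm (its x) x 170 mm (its y), 60 mm high, walls and floor 5 mm. Origin: centre of its underside. Wooden slips fixed in it fill the last 45 mm at its +x end, up to 45 mm above the bench; the rest is empty.
- wax_pot: Bystander: a steel pot 120 mm across, 110 mm high, fixed, with two small ear handles and no valve, near the crate. Origin: centre of its underside.
- wax_lid: Bystander: loose lid on the wax pot, 130 mm across, with the same kind of knob, 153 mm above the bench at the top. Origin: centre of its spigot's underside.
- glue_bottle: Bystander: white upright bottle, 66 mm across, 190 mm high, beyond the lid board. Origin: centre of its underside.
- screw_jar: Bystander: glass jar with a steel cap, 60 mm across, 85 mm high, beside the drain valve. Origin: centre of its underside.

How it is judged:
By the outcome, as a careful person would: the job done as asked, in the order asked, and still so for the second after the job is handed in, with the robot touching nothing.
It also fails if it takes over 70 s, if anything falls off the work surface, if the arm or the gripper's body presses on something with over 40 N, if the wrist force passes 120 N, or if a joint passes its speed limit or range.

## Robot

A 7-joint arm with a two-finger parallel gripper is mounted at the origin on the work surface. World frame = base frame: x ahead of the robot, y to its left, z up, the work surface at z = 0. Lengths are in m, angles in rad, forces in N, time in s.
With the tool pointing down it reaches from about 0.425 to 1.025 m from the base axis. Payload 3.6 kg.
Tool frame: the origin (TCP) lies between the finger pads; the fingertips stand bot.tcp_to_tips ahead of it and the grasp point (between the pads) lies 5 mm behind it (bot.tcp_to_tips is the distance from the TCP to the fingertips, in m); z points along the fingers, y is the line along which they close (so a half turn about z gives the same grasp; the last joint's range is limited). The gripper opens to 85 mm and grips with 20 to 120 N. Pads are 22 mm wide; open, the fingers measure 114 mm over their backs; the gripper's body (76 mm by 85 mm) begins 54 mm behind the grasp point. The pads swing forward as they close: fully open they stand 13 mm farther back than shut.
Start: joints at [-0.093, 0.591, 0.048, 1.609, -0.033, 0.943, -0.034], TCP at [0.725, 0, 0.245] pointing down, gripper open.
Joint ranges: [-2.69, 2.69], [-0.47, 2.24], [-1.27, 1.36], [0.19, 2.51], [-1.53, 4.68], [0.08, 2.07], [-3.09, 3.09]. Speed limits (rad/s): [2.57, 2.57, 3.14, 3.14, 3.14, 3.14, 3.14].

## Interface

Orientations are given as a unit quaternion [w, x, y, z].
In Python, from station import bot, viewer gives the robot as it stands.
- The arm moves only by the tool apply_moves, never from a script. Its argument "increments" is a list of rows, each an object with "xyz": the shift along the tool's x, y, z in units of 25 mm (1.0 is 25 mm), a list of three; "rotation": the turn, a rotation vector about the tool's x, y, z in units of 5 degrees (1.0 is 5 degrees), a list of three; "hand": the closure, from -1 (fully open) to 1 (shut). In form: [{"xyz": [tx, ty, tz], "rotation": [wx, wy, wz], "hand": hand}, ...]. A call has 1 to 12 rows; each row shifts and turns the commanded pose from where the row before left it, along the tool's axes as they then stand; what a row does not reach is not made up. A row lasts 1/8 s, in which the tool goes at most 62.5 mm and 10.7 degrees, less where a joint would pass 70% of its speed; a pose out of reach is approached as far as the arm can. A call is refused whole if a number of a shift passes 1 or a number of a turn 1, either way. A call with a gripper value outside its range is refused whole. The fingers move at their own pace and stop on an object; "force" is the grip in N (left out, the last holds). Time passes only in rows, so rows that do not move let the fingers close. It gives the time, the measured TCP pose, the force, the opening and the grip force at its end, in the units of the state.
- bot.sense(): the state, without advancing time (a new reading comes with each control period).
- viewer.camera(name): name is "scene" or "side" or "wrist"; returns the picture (400x640x3 uint8, blue, green, red); there is no depth.
- viewer.get_calibration(name): a dict with "K" (3x3 intrinsics, pixels), "k1" (the pictures are not rectified: a ray, as slopes to the right and down, at radius r is drawn at 1 + k1 r^2 times it, then the intrinsics apply), "camera_from_world" (4x4, takes a point from world to camera coordinates); the wrist camera has in their place "hand_eye" (4x4, takes a point from camera to tool coordinates, whose origin is the TCP and whose axes are the flange's). Camera axes: x right, y down, z forward; pixel columns grow to the right and rows downward; lengths in m; the calibration is good to about 2 mm. A picture is of the moment at which its call begins: read the wrist's pose just before it. get_calibration takes no time and is no camera call.
- bot.close_job(): hands the job in; it is judged then, once.
Trained networks look in the newest picture that a camera, given by its name, has taken for a name from the list of things; names that differ only in an ending like _2 or _b are one class to them, and where a whole thing is asked for, a point or a joint stands for the part that bears it (a point fixed in the world has none). Each returns a list of dicts, best first, with "score" (0 to 1); they miss things now and then, are a little off and sometimes report something else, mostly with a low value. They report only what shows in the picture. A call takes as long as a camera call.
- viewer.spot_in(camera, target): "centre" ([x, y, z] in m, in the coordinates of the camera as it stood for that picture, good to about 4 mm: the middle of the surface that is visible of it).
- viewer.pinpoint(camera, target): "centre" ([x, y, z] in m, in the coordinates of the camera as it stood for that picture, good to about 4 mm: a listed point, or the origin of a listed thing).
The state is a dict: "t": time; "joints": joint angles; "joint_velocities": joint speeds; "joint_efforts": joint torques, N m; "position": TCP position; "orientation": TCP orientation; "ft_force": force on the tool from outside, world axes, zero at the start; "torque": the same for the moment, N m; "finger_gap": finger opening in m; "gripper_force": force on a finger pad.
Only numpy, scipy, OpenCV 4.12 (cv2) and the standard library are available. Lean on these libraries where they do the work, as an engineer would, in place of code of your own. Each camera call takes 0.05 s, during which the arm holds its last target. There are 200 camera calls.

## Working session

There is one attempt and no reset: what is moved stays moved. The work goes in short steps, Python scripts to look and compute and a tool call to move; the robot and the scene stay as the last step left them, time stands still between calls to the robot, and variables do not carry over. Pictures are saved under pics/ and viewed, at most 10 in all, crops included, and the job is handed in when it is done.

Besides the shell and the picture viewer there is one more tool, called after "Call:" in YAML: its name, and indented under it one key for each argument. apply_moves: Moves the arm, as the interface text tells. Its arguments: {"type":"object","properties":{"increments":{"type":"array"},"force":{"type":"number"}},"required":["increments"]}

```bash
mkdir -p pics; ls; cat > h.py <<'E'
import numpy as np, cv2
from station import bot, viewer
from scipy.spatial.transform import Rotation as R
def T():
    s=bot.sense(); M=np.eye(4); q=s['orientation']; M[:3,:3]=R.from_quat([q[1],q[2],q[3],q[0]]).as_matrix(); M[:3,3]=s['position']; return M
def wfc(cam):
    c=viewer.get_calibration(cam)
    return T()@np.array(c['hand_eye']) if cam=='wrist' else np.linalg.inv(np.array(c['camera_from_world']))
def find(cam,names,f='pinpoint',n=2):
    W=wfc(cam)
    for nm in names:
        for d in getattr(viewer,f)(cam,nm)[:n]:
            print(cam,f,nm,round(d['score'],2),np.round((W@np.append(d['centre'],1))[:3],4))
def px(cam,P,W=None):
    c=viewer.get_calibration(cam); W=wfc(cam) if W is None else W
    p=np.linalg.inv(W)@np.append(P,1); u=p[:2]/p[2]; u=u*(1+c['k1']*(u@u)); K=np.array(c['K']); return (K@np.append(u,1))[:2]
def state():
    s=bot.sense(); print({k:np.round(s[k],4).tolist() for k in ('t','joints','position','orientation','ft_force','finger_gap','gripper_force')})
E
python3 - <<'E'
from h import *
state(); print(bot.tcp_to_tips); print(np.round(T(),3))
for c in ('scene','side'):
    im=viewer.camera(c); cv2.imwrite(f'pics/{c}0.png',im)
    find(c,['dip_pot','post_top','pot_lid','valve_stem','lever_grip','lid_board','offcut','scrap_crate','wax_pot','wax_lid','glue_bottle','screw_jar'])
a=np.vstack([cv2.imread('pics/scene0.png'),cv2.imread('pics/side0.png')]); cv2.imwrite('pics/both0.png',cv2.resize(a,(480,600)))
E
```

```text
pics
{'t': 0.0, 'joints': [-0.0935, 0.5921, 0.0483, 1.6098, -0.0333, 0.9427, -0.0337], 'position': [0.7242, -0.0, 0.2441], 'orientation': [-0.0008, 0.7071, 0.7071, -0.0008], 'ft_force': [-0.3605, 0.2651, 0.9963], 'finger_gap': 0.0854, 'gripper_force': 0.0}
0.014
[[-0.     1.    -0.002  0.724]
 [ 1.     0.    -0.    -0.   ]
 [-0.    -0.002 -1.     0.244]
 [ 0.     0.     0.     1.   ]]
scene pinpoint dip_pot 0.59 [ 0.5309 -0.0277  0.0036]
scene pinpoint dip_pot 0.37 [0.4287 0.3425 0.0019]
scene pinpoint post_top 0.7 [ 0.5463 -0.1289  0.1988]
scene pinpoint pot_lid 0.92 [ 0.5291 -0.0318  0.0977]
scene pinpoint valve_stem 0.57 [0.6663 0.002  0.0847]
scene pinpoint lever_grip 0.53 [0.6556 0.068  0.0796]
scene pinpoint lid_board 0.58 [ 0.4308  0.3418 -0.0029]
scene pinpoint offcut 0.8 [0.4315 0.3414 0.0217]
scene pinpoint scrap_crate 0.7 [ 0.4567 -0.299   0.0021]
scene pinpoint wax_pot 0.78 [ 0.6749 -0.2638 -0.0014]
scene pinpoint wax_lid 0.55 [ 0.6743 -0.2671  0.0981]
scene pinpoint glue_bottle 0.79 [ 6.054e-01  3.334e-01 -3.000e-04]
scene pinpoint screw_jar 0.9 [ 0.677  -0.0992 -0.0018]
side pinpoint dip_pot 0.75 [ 0.5282 -0.0272 -0.0012]
side pinpoint post_top 0.84 [ 0.5512 -0.1319  0.2002]
side pinpoint pot_lid 0.76 [ 0.5275 -0.0253  0.0964]
side pinpoint valve_stem 0.87 [0.6644 0.0066 0.0789]
side pinpoint lever_grip 0.43 [0.6601 0.068  0.0819]
side pinpoint lever_grip 0.36 [ 0.5268 -0.0271  0.096 ]
side pinpoint lid_board 0.81 [0.4292 0.3457 0.0018]
side pinpoint offcut 0.81 [0.4339 0.3398 0.0177]
side pinpoint offcut 0.35 [ 0.6758 -0.1002 -0.0008]
side pinpoint scrap_crate 0.58 [ 4.561e-01 -3.007e-01  4.000e-04]
side pinpoint wax_pot 0.68 [ 0.6725 -0.2651 -0.0025]
side pinpoint wax_lid 0.83 [ 0.6754 -0.2641  0.0989]
side pinpoint glue_bottle 0.87 [ 0.5961  0.332  -0.0047]
side pinpoint screw_jar 0.65 [ 0.6756 -0.1008  0.0008]
side pinpoint screw_jar 0.36 [0.6616 0.0066 0.0823]
```

View pics/both0.png

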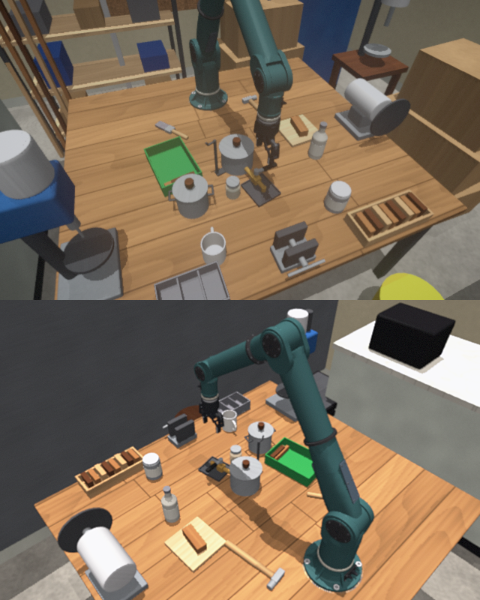

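The scene view shows the crate (green, left), dip pot with post and valve in the centre, wax pot nearer the camera, and the board with the offcut at about (297,127) in the scaled picture. The networks agree with this, so I'll move over the board and look with the wrist camera.

Call:
apply_moves:
  increments:
    - {"xyz": [1, -0.85, 0], "rotation": [0, 0, 0], "hand": -1}
    - {"xyz": [1, -0.85, 0], "rotation": [0, 0, 0], "hand": -1}
    - {"xyz": [1, -0.85, 0], "rotation": [0, 0, 0], "hand": -1}
    - {"xyz": [1, -0.85, 0], "rotation": [0, 0, 0], "hand": -1}
    - {"xyz": [1, -0.85, 0], "rotation": [0, 0, 0], "hand": -1}
    - {"xyz": [1, -0.85, 0], "rotation": [0, 0, 0], "hand": -1}
    - {"xyz": [1, -0.85, 0], "rotation": [0, 0, 0], "hand": -1}
    - {"xyz": [1, -0.85, 0], "rotation": [0, 0, 0], "hand": -1}
    - {"xyz": [1, -0.85, 0], "rotation": [0, 0, 0], "hand": -1}
    - {"xyz": [1, -0.85, 0], "rotation": [0, 0, 0], "hand": -1}
    - {"xyz": [1, -0.85, 0], "rotation": [0, 0, 0], "hand": -1}
    - {"xyz": [1, -0.85, 0], "rotation": [0, 0, 0], "hand": -1}

```text
t: 2.8
position: [0.4694, 0.3009, 0.2455]
orientation: [0.0, 0.707, 0.707, 0.0]
ft_force: [-0.6, 0.4, 0.4]
finger_gap: 0.0853
gripper_force: 0.0
```

```bash
python3 - <<'E'
from h import *
state()
im=viewer.camera('wrist'); cv2.imwrite('pics/w1.png',im)
find('wrist',['offcut','lid_board'])
for k in (0,):
    print([np.round(px('wrist',p)).tolist() for p in ([.432,.341,.056],[.532,.341,.056])])
E
```

```text
{'t': 2.8, 'joints': [-0.6556, 0.3809, 0.0058, 1.99, -0.0031, 0.77, -0.6481], 'position': [0.4694, 0.3009, 0.2455], 'orientation': [0.0, 0.7071, 0.7071, 0.0003], 'ft_force': [-0.6331, 0.4373, 0.4203], 'finger_gap': 0.0853, 'gripper_force': 0.0}
wrist pinpoint offcut 0.91 [0.4289 0.3483 0.016 ]
[[276.0, 145.0], [374.0, 146.0]]
```

View pics/w1.png

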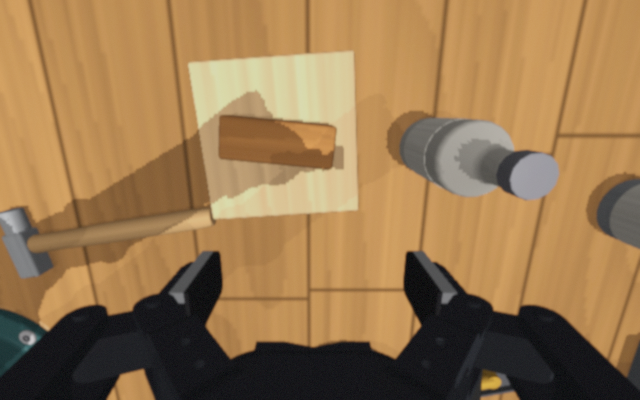

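The offcut lies on the board at (277,142), its long axis roughly along world x. The board's corners are at (189,62), (353,51), (358,210) and (212,220).

```bash
cat >> h.py <<'E'
def ray(cam,uv,z,W=None):
    c=viewer.get_calibration(cam); W=wfc(cam) if W is None else W
    n=cv2.undistortPoints(np.array([[uv]],float),np.array(c['K']),np.array([c['k1'],0,0,0,0.]))[0,0]
    d=W[:3,:3]@np.append(n,1); o=W[:3,3]; return o+d*(z-o[2])/d[2]
E
python3 - <<'E'
from h import *
b=np.array([ray('wrist',u,.018)[:2] for u in ((189,62),(353,51),(358,210),(212,220))]);print(b.round(4),b.mean(0), np.linalg.norm(b-np.roll(b,1,0),axis=1))
o=np.array([ray('wrist',u,.056)[:2] for u in ((220,115),(335,125),(333,168),(219,158))]);print(o.round(4),o.mean(0), np.linalg.norm(o-np.roll(o,1,0),axis=1))
print(cv2.minAreaRect(b.astype('f4')),cv2.minAreaRect(o.astype('f4')))
im=cv2.imread('pics/scene0.png')
# crate yaw from scene: green mask
hsv=cv2.cvtColor(im,cv2.COLOR_BGR2HSV); m=cv2.inRange(hsv,(45,120,60),(80,255,255)); n,l,s,_=cv2.connectedComponentsWithStats(m); k=1+s[1:,4].argmax()
c=max(cv2.findContours((l==k).astype('u1'),0,2)[0],key=cv2.contourArea); P=np.array([ray('scene',p[0],.06)[:2] for p in c]); print(cv2.minAreaRect(P.astype('f4')))
E
```

```text
[[0.3368 0.4249]
 [0.5116 0.4364]
 [0.5249 0.26  ]
 [0.3463 0.2463]] [0.42989906 0.34189858] [0.17885168 0.17518497 0.17688933 0.17913828]
[[0.3768 0.3706]
 [0.4917 0.3615]
 [0.4907 0.3179]
 [0.3724 0.3277]] [0.43292547 0.3444132 ] [0.04312107 0.11530541 0.04364346 0.11870518]
((0.42888695001602173, 0.3421533703804016), (0.17913806438446045, 0.1788078397512436), 4.316956520080566) ((0.4333961606025696, 0.34448695182800293), (0.04356434941291809, 0.11870517581701279), 85.2401123046875)
((0.4879986047744751, -0.30244794487953186), (0.17904506623744965, 0.1486767828464508), 8.182793617248535)
```

Call:
apply_moves:
  increments:
    - {"xyz": [0, 0, 0], "rotation": [0, 0, 1], "hand": -1}
    - {"xyz": [0, 0, 0], "rotation": [0, 0, 1], "hand": -1}
    - {"xyz": [0, 0, 0], "rotation": [0, 0, 1], "hand": -1}
    - {"xyz": [0, 0, 0], "rotation": [0, 0, 1], "hand": -1}
    - {"xyz": [0, 0, 0], "rotation": [0, 0, 1], "hand": -1}
    - {"xyz": [0, 0, 0], "rotation": [0, 0, 1], "hand": -1}
    - {"xyz": [0, 0, 0], "rotation": [0, 0, 1], "hand": -1}
    - {"xyz": [0, 0, 0], "rotation": [0, 0, 1], "hand": -1}
    - {"xyz": [0, 0, 0], "rotation": [0, 0, 1], "hand": -1}
    - {"xyz": [0, 0, 0], "rotation": [0, 0, 1], "hand": -1}
    - {"xyz": [0, 0, 0], "rotation": [0, 0, 1], "hand": -1}
    - {"xyz": [0, 0, 0], "rotation": [0, 0, 1], "hand": -1}

```text
t: 4.45
position: [0.4712, 0.2986, 0.2455]
orientation: [0.0, 0.967, 0.256, 0.0]
ft_force: [0.1, -0.5, -0.3]
finger_gap: 0.0852
gripper_force: 0.0
```

Call:
apply_moves:
  increments:
    - {"xyz": [0, 0, 0.57], "rotation": [0, 0, 1], "hand": -1}
    - {"xyz": [0, 0, 0.57], "rotation": [0, 0, 1], "hand": -1}
    - {"xyz": [0, 0, 0.57], "rotation": [0, 0, 1], "hand": -1}
    - {"xyz": [0, 0, 0.57], "rotation": [0, 0, 1], "hand": -1}
    - {"xyz": [0, 0, 0.57], "rotation": [0, 0, 1], "hand": -1}
    - {"xyz": [0, 0, 0.57], "rotation": [0, 0, 1], "hand": -1}
    - {"xyz": [0, 0, 0.57], "rotation": [0, 0, 1], "hand": -1}
    - {"xyz": [-0.84, -0.83, 0], "rotation": [0, 0, 0], "hand": -1}
    - {"xyz": [-0.84, -0.83, 0], "rotation": [0, 0, 0], "hand": -1}
    - {"xyz": [0, 0, 0], "rotation": [0, 0, 0], "hand": -1}

```text
t: 5.7
position: [0.4311, 0.3464, 0.1454]
orientation: [-0.0, 0.999, -0.042, -0.0]
ft_force: [1.5, 0.3, 0.9]
finger_gap: 0.0856
gripper_force: 0.0
```

```bash
cat >> h.py <<'E'
def rel(P):
    M=T(); d=np.array(P)-M[:3,3]; yaw=np.degrees(np.arctan2(M[1,0],M[0,0])); print('tool units',np.round(M[:3,:3].T@d/.025,2),'tool x yaw',round(yaw,2),'tilt',np.round(M[:3,2],4))
E
python3 - <<'E'
from h import *
state(); viewer.camera('wrist'); find('wrist',['offcut']); rel([.4325,.3445,.036])
E
```

```text
{'t': 5.7, 'joints': [-1.0312, 0.548, 0.3765, 2.0865, -0.3645, 0.5692, -2.0496], 'position': [0.4311, 0.3464, 0.1454], 'orientation': [-0.0002, 0.9991, -0.042, -0.0002], 'ft_force': [1.4837, 0.3412, 0.9236], 'finger_gap': 0.0856, 'gripper_force': 0.0}
wrist pinpoint offcut 0.82 [0.4352 0.3399 0.0166]
tool units [-0.03 -0.01  4.39] tool x yaw -5.05 tilt [ 1.3e-03 -4.0e-04 -1.0e+00]
```

Call:
apply_moves:
  increments:
    - {"xyz": [0, 0, 0.95], "rotation": [0, 0, 0], "hand": -1}
    - {"xyz": [0, 0, 0.95], "rotation": [0, 0, 0], "hand": -1}
    - {"xyz": [0, 0, 0.95], "rotation": [0, 0, 0], "hand": -1}
    - {"xyz": [0, 0, 0.95], "rotation": [0, 0, 0], "hand": -1}
    - {"xyz": [0, 0, 0.55], "rotation": [0, 0, 0], "hand": -1}
    - {"xyz": [0, 0, 0], "rotation": [0, 0, 0], "hand": 1}
    - {"xyz": [0, 0, 0], "rotation": [0, 0, 0], "hand": 1}
    - {"xyz": [0, 0, 0], "rotation": [0, 0, 0], "hand": 1}
    - {"xyz": [0, 0, 0], "rotation": [0, 0, 0], "hand": 1}
    - {"xyz": [0, 0, 0], "rotation": [0, 0, 0], "hand": 1}
    - {"xyz": [0, 0, 0], "rotation": [0, 0, 0], "hand": 1}
  force: 40

```text
t: 7.18
position: [0.4325, 0.345, 0.0377]
orientation: [-0.0, 0.999, -0.044, 0.001]
ft_force: [-0.2, -1.6, 5.5]
finger_gap: 0.0444
gripper_force: 43.2
```

Call:
apply_moves:
  increments:
    - {"xyz": [0, 0, -0.8], "rotation": [0, 0, 0], "hand": 1}
    - {"xyz": [0, 0, -1], "rotation": [0, 0, 0], "hand": 1}
    - {"xyz": [0.4, 1, -1], "rotation": [0, 0, 0], "hand": 1}
    - {"xyz": [0.4, 1, -1], "rotation": [0, 0, 0], "hand": 1}
    - {"xyz": [0.4, 1, -1], "rotation": [0, 0, 0], "hand": 1}
    - {"xyz": [0.4, 1, -1], "rotation": [0, 0, 0], "hand": 1}
    - {"xyz": [0.4, 1, -1], "rotation": [0, 0, 0], "hand": 1}
    - {"xyz": [0.4, 1, -1], "rotation": [0, 0, 0], "hand": 1}
    - {"xyz": [0.4, 1, -1], "rotation": [0, 0, 0], "hand": 1}
    - {"xyz": [0.4, 1, -1], "rotation": [0, 0, 0], "hand": 1}
    - {"xyz": [0.2, 1, 0], "rotation": [0, 0, 0], "hand": 1}
    - {"xyz": [0, 1, 0], "rotation": [0, 0, 0], "hand": 1}

```text
t: 8.68
position: [0.4945, 0.0881, 0.2821]
orientation: [-0.0, 0.999, -0.043, 0.0]
ft_force: [-0.1, 0.1, -2.8]
finger_gap: 0.0444
gripper_force: 42.3
```

Call:
apply_moves:
  increments:
    - {"xyz": [0, 1, 0], "rotation": [0, 0, 0], "hand": 1}
    - {"xyz": [0, 1, 0], "rotation": [0, 0, 0], "hand": 1}
    - {"xyz": [0, 1, 0], "rotation": [0, 0, 0], "hand": 1}
    - {"xyz": [0, 1, 0], "rotation": [0, 0, 0], "hand": 1}
    - {"xyz": [0, 1, 0], "rotation": [0, 0, 0], "hand": 1}
    - {"xyz": [0, 1, 0], "rotation": [0, 0, 0], "hand": 1}
    - {"xyz": [0, 1, 0], "rotation": [0, 0, 0], "hand": 1}
    - {"xyz": [0, 1, 0], "rotation": [0, 0, 0], "hand": 1}
    - {"xyz": [0, 1, 0], "rotation": [0, 0, 0], "hand": 1}
    - {"xyz": [0, 1, 0], "rotation": [0, 0, 0], "hand": 1}
    - {"xyz": [0, 1, 0], "rotation": [0, 0, 0], "hand": 1}
    - {"xyz": [0, 1, 0], "rotation": [0, 0, 0], "hand": 1}

```text
t: 10.18
position: [0.4679, -0.2103, 0.2815]
orientation: [-0.0, 0.999, -0.043, -0.0]
ft_force: [-0.5, 0.3, -1.8]
finger_gap: 0.0442
gripper_force: 42.3
```

```bash
python3 - <<'E'
from h import *
state(); im=viewer.camera('wrist'); find('wrist',['scrap_crate','dip_pot','pot_lid','post_top','valve_stem','lever_grip']); cv2.imwrite('pics/w2.png',im)
E
```

```text
{'t': 10.175, 'joints': [-0.1307, 0.3193, 0.5925, 2.062, -0.241, 0.8276, -1.0544], 'position': [0.4679, -0.2103, 0.2815], 'orientation': [-0.0004, 0.9991, -0.0432, -0.0004], 'ft_force': [-0.453, 0.3184, -1.8342], 'finger_gap': 0.0442, 'gripper_force': 42.3281}
wrist pinpoint scrap_crate 0.71 [ 4.564e-01 -3.035e-01  2.000e-04]
wrist pinpoint pot_lid 0.85 [ 0.5318 -0.0331  0.098 ]
wrist pinpoint post_top 0.56 [ 0.5538 -0.133   0.2032]
wrist pinpoint valve_stem 0.44 [ 0.4552 -0.3024 -0.0016]
wrist pinpoint lever_grip 0.65 [0.6572 0.0619 0.0821]
```

View pics/w2.png

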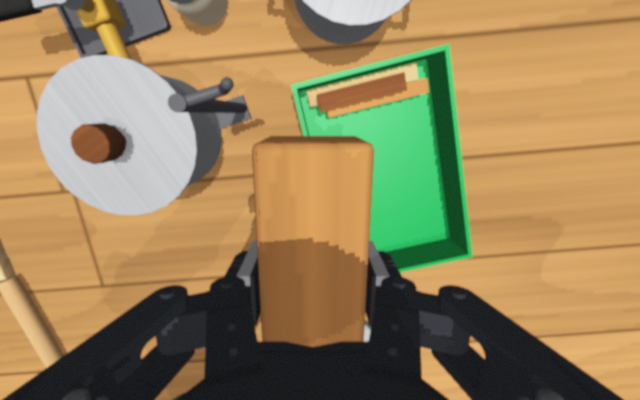

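The wrist view shows the crate with its slips at the far (+x) end and rim corners at (292,86), (449,46) and (470,257). The offcut is held straight.

```bash
python3 - <<'E'
from h import *
a,b,c=[ray('wrist',u,.06)[:2] for u in ((292,86),(449,46),(470,257))]
print(a,b,c,np.linalg.norm(a-b),np.linalg.norm(b-c)); print('centre',(a+c)/2); x=(b-c)/np.linalg.norm(b-c); y=(a-b)/np.linalg.norm(a-b); print(np.degrees(np.arctan2(x[1],x[0])),np.degrees(np.arctan2(y[1],y[0]))-90)
rel([*((a+c)/2-.0235*x),.05])
E
```

```text
[ 0.56878383 -0.19427899] [ 0.59378788 -0.36030987] [ 0.350146   -0.39546871] 0.1679031199910408 0.24616561623525499
centre [ 0.45946491 -0.29487385]
8.211405086416923 8.564317646823554
tool units [-0.98  3.68  9.26] tool x yaw -4.88 tilt [-5.e-04  1.e-03 -1.e+00]
```

Call:
apply_moves:
  increments:
    - {"xyz": [-0.25, 0.95, 0], "rotation": [0, 0, 0], "hand": 1}
    - {"xyz": [-0.25, 0.95, 0], "rotation": [0, 0, 0], "hand": 1}
    - {"xyz": [-0.25, 0.95, 0], "rotation": [0, 0, 0], "hand": 1}
    - {"xyz": [-0.25, 0.95, 0], "rotation": [0, 0, 0], "hand": 1}
    - {"xyz": [0, 0, 1], "rotation": [0, 0, -0.9], "hand": 1}
    - {"xyz": [0, 0, 1], "rotation": [0, 0, -0.9], "hand": 1}
    - {"xyz": [0, 0, 1], "rotation": [0, 0, -0.9], "hand": 1}
    - {"xyz": [0, 0, 1], "rotation": [0, 0, 0], "hand": 1}
    - {"xyz": [0, 0, 1], "rotation": [0, 0, 0], "hand": 1}
    - {"xyz": [0, 0, 1], "rotation": [0, 0, 0], "hand": 1}
    - {"xyz": [0, 0, 0], "rotation": [0, 0, 0], "hand": 1}

```text
t: 11.9
position: [0.4348, -0.301, 0.1304]
orientation: [-0.001, 0.997, 0.075, -0.002]
ft_force: [-0.8, -0.1, -1.4]
finger_gap: 0.0446
gripper_force: 42.1
```

```bash
python3 - <<'E'
from h import *
state(); rel([.435,-.302,.03])
E
```

```text
{'t': 11.9, 'joints': [0.2395, 0.5536, 0.3847, 2.145, -0.4115, 0.5172, -0.4863], 'position': [0.4348, -0.301, 0.1304], 'orientation': [-0.0014, 0.9972, 0.0749, -0.0015], 'ft_force': [-0.8165, -0.0535, -1.3895], 'finger_gap': 0.0446, 'gripper_force': 42.1074}
tool units [0.01 0.05 4.01] tool x yaw 8.59 tilt [-0.0032  0.0027 -1.    ]
```

Call:
apply_moves:
  increments:
    - {"xyz": [0, 0, 1], "rotation": [0, 0, 0], "hand": 1}
    - {"xyz": [0, 0, 1], "rotation": [0, 0, 0], "hand": 1}
    - {"xyz": [0, 0, 1], "rotation": [0, 0, 0], "hand": 1}
    - {"xyz": [0, 0, 0.6], "rotation": [0, 0, 0], "hand": 1}
    - {"xyz": [0, 0, 0.4], "rotation": [0, 0, 0], "hand": 1}
    - {"xyz": [0, 0, 0], "rotation": [0, 0, 0], "hand": -0.5}
    - {"xyz": [0, 0, 0], "rotation": [0, 0, 0], "hand": -0.5}
    - {"xyz": [0, 0, 0], "rotation": [0, 0, 0], "hand": -0.5}
    - {"xyz": [0, 0, 0], "rotation": [0, 0, 0], "hand": -0.5}

```text
t: 13.02
position: [0.4356, -0.3029, 0.0323]
orientation: [0.0, 0.997, 0.074, 0.0]
ft_force: [-0.0, -1.2, 0.6]
finger_gap: 0.0641
gripper_force: 0.0
```

Call:
apply_moves:
  increments:
    - {"xyz": [0, 0, -1], "rotation": [0, 0, 0], "hand": -0.5}
    - {"xyz": [0, 0, -1], "rotation": [0, 0, 0], "hand": -0.5}
    - {"xyz": [0, 0, -1], "rotation": [0, 0, 0], "hand": -0.5}
    - {"xyz": [0, 0, -1], "rotation": [0, 0, 0], "hand": -0.5}
    - {"xyz": [0, 0, -1], "rotation": [0, 0, -1], "hand": -0.5}
    - {"xyz": [0, 0, -1], "rotation": [0, 0, -1], "hand": -0.5}
    - {"xyz": [0, 0, -1], "rotation": [0, 0, -1], "hand": -0.5}
    - {"xyz": [0, 0, -1], "rotation": [0, 0, -1], "hand": -0.5}
    - {"xyz": [0, 0, -1], "rotation": [0, 0, -1], "hand": -0.5}
    - {"xyz": [0, 0, -1], "rotation": [0, 0, -1], "hand": -0.5}
    - {"xyz": [0, 0, 0], "rotation": [0, 0, -1], "hand": -0.5}
    - {"xyz": [0, 0, 0], "rotation": [0, 0, -1], "hand": -0.5}

```text
t: 14.52
position: [0.4351, -0.3027, 0.2824]
orientation: [0.0, 0.911, 0.412, 0.0]
ft_force: [-0.2, -0.5, -0.7]
finger_gap: 0.064
gripper_force: 0.0
```

```bash
python3 - <<'E'
from h import *
viewer.camera('wrist'); find('wrist',['offcut','scrap_crate','pot_lid']); rel([.5294,-.029,.25])
viewer.camera('side'); find('side',['offcut','pot_lid','lid_board'])
E
```

```text
wrist pinpoint offcut 0.86 [ 0.436  -0.3049  0.0066]
wrist pinpoint scrap_crate 0.82 [ 0.4578 -0.2974 -0.0008]
tool units [10.69 -4.44  1.27] tool x yaw 48.4 tilt [-1.e-04  2.e-04 -1.e+00]
side pinpoint offcut 0.75 [ 0.435  -0.3038  0.0064]
side pinpoint pot_lid 0.69 [ 0.5275 -0.0281  0.0931]
side pinpoint lid_board 0.68 [0.4301 0.3442 0.004 ]
```

Call:
apply_moves:
  increments:
    - {"xyz": [0.89, -0.37, 0], "rotation": [0, 0, 0], "hand": -0.5}
    - {"xyz": [0.89, -0.37, 0], "rotation": [0, 0, 0], "hand": -0.5}
    - {"xyz": [0.89, -0.37, 0], "rotation": [0, 0, 0], "hand": -0.5}
    - {"xyz": [0.89, -0.37, 0], "rotation": [0, 0, 0], "hand": -0.5}
    - {"xyz": [0.89, -0.37, 0], "rotation": [0, 0, 0], "hand": -0.5}
    - {"xyz": [0.89, -0.37, 0], "rotation": [0, 0, 0], "hand": -0.5}
    - {"xyz": [0.89, -0.37, 0], "rotation": [0, 0, 0], "hand": -0.5}
    - {"xyz": [0.89, -0.37, 0], "rotation": [0, 0, 0], "hand": -0.5}
    - {"xyz": [0.89, -0.37, 0], "rotation": [0, 0, 0], "hand": -0.5}

```text
t: 16.05
position: [0.5059, -0.0969, 0.2817]
orientation: [0.0, 0.912, 0.411, -0.0]
ft_force: [-0.8, 1.2, -0.1]
finger_gap: 0.0641
gripper_force: 0.0
```

```bash
python3 - <<'E'
from h import *
im=viewer.camera('wrist'); find('wrist',['pot_lid','dip_pot','post_top','valve_stem','lever_grip','screw_jar']); state(); cv2.imwrite('pics/w3.png',im)
E
```

```text
wrist pinpoint pot_lid 0.92 [ 0.5312 -0.0244  0.0994]
wrist pinpoint post_top 0.61 [ 0.5542 -0.1238  0.2018]
wrist pinpoint screw_jar 0.78 [ 0.6771 -0.0945  0.0007]
{'t': 16.4, 'joints': [-0.1162, 0.2881, 0.2761, 2.0494, -0.1055, 0.8174, -0.505], 'position': [0.5052, -0.099, 0.2818], 'orientation': [0.0002, 0.9122, 0.4097, -0.0003], 'ft_force': [-1.0065, -0.0213, -0.4527], 'finger_gap': 0.0641, 'gripper_force': 0.0}
```

View pics/w3.png

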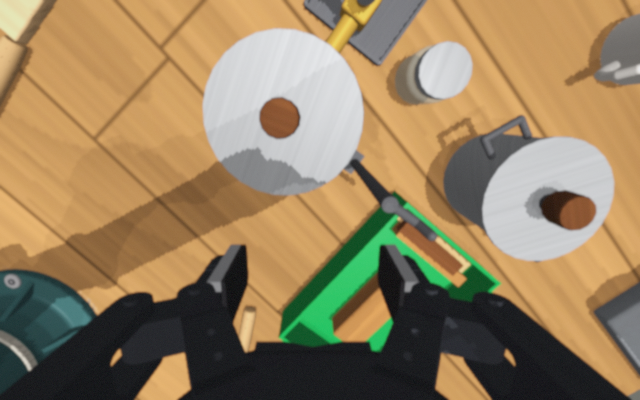

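The lid disc is centred at about (283,111) and its knob top at (279,118). The post and hook are at (390,203)–(435,235).

```bash
python3 - <<'E'
from h import *
print(ray('wrist',(279,118),.152),ray('wrist',(283.5,111),.115),ray('wrist',(390,204),.2))
rel([.5297,-.0285,.136])
E
```

```text
[ 0.5295047  -0.03086991  0.152     ] [ 0.53361941 -0.02685818  0.115     ] [ 0.55232516 -0.12941257  0.2       ]
tool units [ 2.76 -1.14  5.83] tool x yaw 48.38 tilt [-3.e-04 -6.e-04 -1.e+00]
```

Call:
apply_moves:
  increments:
    - {"xyz": [0.92, -0.37, 0], "rotation": [0, 0, 0], "hand": -0.5}
    - {"xyz": [0.92, -0.37, 0], "rotation": [0, 0, 0], "hand": -0.5}
    - {"xyz": [0.92, -0.37, 0], "rotation": [0, 0, 0], "hand": -0.5}
    - {"xyz": [0, 0, 1], "rotation": [0, 0, 0], "hand": -0.5}
    - {"xyz": [0, 0, 1], "rotation": [0, 0, 0], "hand": -0.5}
    - {"xyz": [0, 0, 1], "rotation": [0, 0, 0], "hand": -0.5}
    - {"xyz": [0, 0, 1], "rotation": [0, 0, 0], "hand": -0.5}
    - {"xyz": [0, 0, 1], "rotation": [0, 0, 0], "hand": -0.5}
    - {"xyz": [0, 0, 0.8], "rotation": [0, 0, 0], "hand": -0.5}
    - {"xyz": [0, 0, 0], "rotation": [0, 0, 0], "hand": -0.5}

```text
t: 17.65
position: [0.5294, -0.0287, 0.1357]
orientation: [-0.0, 0.912, 0.41, -0.002]
ft_force: [-0.2, -0.2, 0.4]
finger_gap: 0.0641
gripper_force: 0.0
```

Call:
apply_moves:
  increments:
    - {"xyz": [0, 0, 0], "rotation": [0, 0, 0], "hand": 1}
    - {"xyz": [0, 0, 0], "rotation": [0, 0, 0], "hand": 1}
    - {"xyz": [0, 0, 0], "rotation": [0, 0, 0], "hand": 1}
    - {"xyz": [0, 0, 0], "rotation": [0, 0, 0], "hand": 1}
    - {"xyz": [0, 0, 0], "rotation": [0, 0, 0], "hand": 1}
  force: 60

```text
t: 18.27
position: [0.5313, -0.0278, 0.138]
orientation: [0.0, 0.912, 0.411, 0.001]
ft_force: [-0.8, 0.0, 6.6]
finger_gap: 0.0324
gripper_force: 59.8
```

```bash
python3 - <<'E'
from h import *
state(); print(bot.sense()['torque']); rel([.4297,.3425,.25])
E
```

```text
{'t': 18.275, 'joints': [-0.1683, 0.5173, 0.1828, 2.1316, -0.1867, 0.5055, -0.57], 'position': [0.5313, -0.0278, 0.138], 'orientation': [0.0004, 0.9118, 0.4106, 0.0008], 'ft_force': [-0.8391, 0.0444, 6.6318], 'finger_gap': 0.0324, 'gripper_force': 59.8147}
[-0.03331854  0.33738671 -0.02438585]
tool units [  8.4  -12.86  -4.49] tool x yaw 48.48 tilt [ 0.0018 -0.     -1.    ]
```

Call:
apply_moves:
  increments:
    - {"xyz": [0, 0, -0.3], "rotation": [0, 0, 0], "hand": 1}
    - {"xyz": [0, 0, -0.3], "rotation": [0, 0, 0], "hand": 1}
    - {"xyz": [0, 0, -0.4], "rotation": [0, 0, 0], "hand": 1}
    - {"xyz": [0, 0, -0.5], "rotation": [0, 0, 0], "hand": 1}
    - {"xyz": [0, 0, -0.5], "rotation": [0, 0, 0], "hand": 1}
    - {"xyz": [0, 0, 0], "rotation": [0, 0, 0], "hand": 1}

```text
t: 19.02
position: [0.5316, -0.0276, 0.1882]
orientation: [0.001, 0.912, 0.411, 0.001]
ft_force: [-0.6, 0.2, -2.9]
finger_gap: 0.0326
gripper_force: 59.8
```

```bash
python3 - <<'E'
from h import *
state(); print(bot.sense()['torque']); rel([.4297,.3425,.25])
im=viewer.camera('side'); find('side',['pot_lid','dip_pot']); c=px('side',[.53,-.029,.12]).astype(int); cv2.imwrite('pics/s4.png',cv2.resize(im[max(0,c[1]-80):c[1]+80,max(0,c[0]-100):c[0]+100],None,fx=3,fy=3))
E
```

```text
{'t': 19.025, 'joints': [-0.1956, 0.4382, 0.215, 2.0998, -0.1577, 0.6153, -0.5958], 'position': [0.5316, -0.0276, 0.1882], 'orientation': [0.0006, 0.9118, 0.4107, 0.0014], 'ft_force': [-0.5875, 0.2285, -2.853], 'finger_gap': 0.0326, 'gripper_force': 59.7606}
[-0.00097799 -0.03984802  0.03985678]
tool units [  8.39 -12.86  -2.48] tool x yaw 48.5 tilt [ 2.9e-03  1.0e-04 -1.0e+00]
side pinpoint pot_lid 0.78 [ 0.5297 -0.0288  0.149 ]
side pinpoint dip_pot 0.81 [ 0.5291 -0.0267  0.0035]
```

View pics/s4.png

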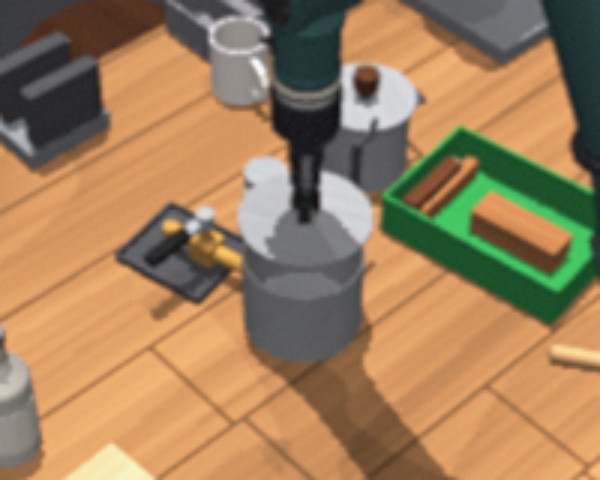

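The lid is clear of the pot and hanging level, and the offcut lies flat in the crate.

Call:
apply_moves:
  increments:
    - {"xyz": [0.2, -0.3, 0], "rotation": [0, 0, 0], "hand": 1}
    - {"xyz": [0.4, -0.6, 0], "rotation": [0, 0, 0], "hand": 1}
    - {"xyz": [0.5, -0.8, 0], "rotation": [0, 0, 0], "hand": 1}
    - {"xyz": [0.5, -0.8, 0], "rotation": [0, 0, 0], "hand": 1}
    - {"xyz": [0.5, -0.8, 0], "rotation": [0, 0, 0], "hand": 1}
    - {"xyz": [0.5, -0.8, 0], "rotation": [0, 0, 0], "hand": 1}
    - {"xyz": [0.5, -0.8, 0], "rotation": [0, 0, 0], "hand": 1}
    - {"xyz": [0.5, -0.8, 0], "rotation": [0, 0, 0], "hand": 1}
    - {"xyz": [0.5, -0.8, 0], "rotation": [0, 0, 0], "hand": 1}
    - {"xyz": [0.5, -0.8, 0], "rotation": [0, 0, 0], "hand": 1}
    - {"xyz": [0.5, -0.8, 0], "rotation": [0, 0, 0], "hand": 1}
    - {"xyz": [0.5, -0.8, 0], "rotation": [0, 0, 0], "hand": 1}

```text
t: 20.68
position: [0.4552, 0.2268, 0.1865]
orientation: [-0.0, 0.911, 0.412, -0.0]
ft_force: [0.5, 0.1, -3.0]
finger_gap: 0.032
gripper_force: 59.8
```

Call:
apply_moves:
  increments:
    - {"xyz": [0.5, -0.8, 0], "rotation": [0, 0, 0], "hand": 1}
    - {"xyz": [0.5, -0.8, 0], "rotation": [0, 0, 0], "hand": 1}
    - {"xyz": [0.5, -0.8, 0], "rotation": [0, 0, 0], "hand": 1}
    - {"xyz": [0.5, -0.8, 0], "rotation": [0, 0, 0], "hand": 1}
    - {"xyz": [0.5, -0.6, 0], "rotation": [0, 0, 0], "hand": 1}
    - {"xyz": [0.3, -0.2, 0], "rotation": [0, 0, 0], "hand": 1}
    - {"xyz": [0, 0, 0], "rotation": [0, 0, 0], "hand": 1}

```text
t: 21.55
position: [0.4284, 0.344, 0.1867]
orientation: [0.0, 0.912, 0.411, 0.0]
ft_force: [-0.0, -0.2, -3.1]
finger_gap: 0.0323
gripper_force: 59.8
```

```bash
python3 - <<'E'
from h import *
state(); rel([.4305,.343,.06])
for c in('side','scene'):
    viewer.camera(c); find(c,['pot_lid','lid_board','dip_pot','valve_stem','lever_grip','post_top'],n=1)
E
```

```text
{'t': 21.55, 'joints': [-0.9215, 0.4602, 0.2179, 2.0628, -0.1623, 0.634, -1.318], 'position': [0.4284, 0.344, 0.1867], 'orientation': [0.0001, 0.9116, 0.4111, 0.0002], 'ft_force': [-0.0241, -0.2212, -3.0743], 'finger_gap': 0.0323, 'gripper_force': 59.8173}
tool units [0.02 0.09 5.07] tool x yaw 48.55 tilt [ 4.e-04  0.e+00 -1.e+00]
side pinpoint pot_lid 0.64 [0.4254 0.3421 0.1433]
side pinpoint lid_board 0.72 [ 0.4278  0.346  -0.0009]
side pinpoint dip_pot 0.6 [ 0.5268 -0.0273  0.0033]
side pinpoint valve_stem 0.67 [ 0.5288 -0.0296  0.0036]
side pinpoint lever_grip 0.7 [0.6567 0.0684 0.0801]
side pinpoint post_top 0.93 [ 0.5512 -0.1342  0.1996]
scene pinpoint pot_lid 0.62 [0.4276 0.3411 0.1487]
scene pinpoint lid_board 0.87 [0.4282 0.3418 0.0024]
scene pinpoint dip_pot 0.68 [ 0.5325 -0.0277  0.0019]
scene pinpoint valve_stem 0.83 [0.6688 0.004  0.0866]
scene pinpoint lever_grip 0.77 [0.6549 0.0697 0.0816]
scene pinpoint post_top 0.84 [ 0.5477 -0.1299  0.2033]
```

Call:
apply_moves:
  increments:
    - {"xyz": [0.07, 0.08, 0.7], "rotation": [0, 0, 0], "hand": 1}
    - {"xyz": [0, 0, 1], "rotation": [0, 0, 0], "hand": 1}
    - {"xyz": [0, 0, 1], "rotation": [0, 0, 0], "hand": 1}
    - {"xyz": [0, 0, 0.9], "rotation": [0, 0, 0], "hand": 1}
    - {"xyz": [0, 0, 0.6], "rotation": [0, 0, 0], "hand": 1}
    - {"xyz": [0, 0, 0.4], "rotation": [0, 0, 0], "hand": 1}
    - {"xyz": [0, 0, 0.2], "rotation": [0, 0, 0], "hand": 1}
    - {"xyz": [0, 0, 0], "rotation": [0, 0, 0], "hand": 1}
    - {"xyz": [0, 0, 0], "rotation": [0, 0, 0], "hand": 1}

```text
t: 23.38
position: [0.4313, 0.3437, 0.0674]
orientation: [-0.0, 0.912, 0.411, 0.001]
ft_force: [-0.2, 0.6, -2.1]
finger_gap: 0.0325
gripper_force: 59.8
```

Call:
apply_moves:
  increments:
    - {"xyz": [0, 0, 0.1], "rotation": [0, 0, 0], "hand": 1}
    - {"xyz": [0, 0, 0.1], "rotation": [0, 0, 0], "hand": 1}
    - {"xyz": [0, 0, 0.05], "rotation": [0, 0, 0], "hand": 1}
    - {"xyz": [0, 0, 0], "rotation": [0, 0, 0], "hand": 1}

```text
t: 23.88
position: [0.4308, 0.3433, 0.0604]
orientation: [0.0, 0.912, 0.411, -0.0]
ft_force: [-0.4, -0.1, -2.3]
finger_gap: 0.0322
gripper_force: 59.8
```

Call:
apply_moves:
  increments:
    - {"xyz": [0, 0, 0.04], "rotation": [0, 0, 0], "hand": 1}
    - {"xyz": [0, 0, 0.04], "rotation": [0, 0, 0], "hand": 1}
    - {"xyz": [0, 0, 0], "rotation": [0, 0, 0], "hand": 1}
    - {"xyz": [0, 0, 0], "rotation": [0, 0, 0], "hand": 1}

```text
t: 24.38
position: [0.4309, 0.3434, 0.0586]
orientation: [0.0, 0.912, 0.411, 0.0]
ft_force: [0.7, -0.4, -2.5]
finger_gap: 0.0325
gripper_force: 59.8
```

Call:
apply_moves:
  increments:
    - {"xyz": [0, 0, 0.04], "rotation": [0, 0, 0], "hand": 1}
    - {"xyz": [0, 0, 0.04], "rotation": [0, 0, 0], "hand": 1}
    - {"xyz": [0, 0, 0], "rotation": [0, 0, 0], "hand": 1}
    - {"xyz": [0, 0, 0], "rotation": [0, 0, 0], "hand": 1}

```text
t: 24.88
position: [0.4309, 0.3434, 0.058]
orientation: [-0.0, 0.912, 0.411, 0.0]
ft_force: [-2.1, -1.4, 10.0]
finger_gap: 0.0324
gripper_force: 61.4
```

Call:
apply_moves:
  increments:
    - {"xyz": [0, 0, 0], "rotation": [0, 0, 0], "hand": -0.4}
    - {"xyz": [0, 0, 0], "rotation": [0, 0, 0], "hand": -0.4}
    - {"xyz": [0, 0, 0], "rotation": [0, 0, 0], "hand": -0.4}
    - {"xyz": [0, 0, 0], "rotation": [0, 0, 0], "hand": -0.4}
    - {"xyz": [0, 0, -0.5], "rotation": [0, 0, 0], "hand": -0.4}
    - {"xyz": [0, 0, -1], "rotation": [0, 0, 0], "hand": -0.4}
    - {"xyz": [0, 0, -1], "rotation": [0, 0, 0], "hand": -0.4}
    - {"xyz": [0, 0, -1], "rotation": [0, 0, 0], "hand": -0.4}
    - {"xyz": [0, 0, -1], "rotation": [0, 0, 0], "hand": -0.4}
    - {"xyz": [0, 0, -1], "rotation": [0, 0, 0], "hand": -0.4}
    - {"xyz": [0, 0, -1], "rotation": [0, 0, 0], "hand": -0.4}

```text
t: 26.25
position: [0.4307, 0.3432, 0.2207]
orientation: [-0.0, 0.912, 0.411, 0.0]
ft_force: [1.0, 0.7, 0.3]
finger_gap: 0.0596
gripper_force: 0.0
```

```bash
python3 - <<'E'
from h import *
state()
for c in('side','wrist'):
    im=viewer.camera(c); find(c,['pot_lid','lid_board','valve_stem','lever_grip'],n=2); cv2.imwrite(f'pics/{c}5.png',im)
s=cv2.imread('pics/side5.png'); c=px('side',[.43,.34,.05]).astype(int); x0=max(0,c[0]-120);y0=max(0,c[1]-90)
a=cv2.resize(s[y0:y0+180,x0:x0+240],(480,360)); cv2.imwrite('pics/v5.png',a)
E
```

```text
{'t': 26.25, 'joints': [-0.9361, 0.4139, 0.24, 2.0341, -0.1476, 0.7089, -1.3278], 'position': [0.4307, 0.3432, 0.2207], 'orientation': [-0.0001, 0.9118, 0.4107, 0.0003], 'ft_force': [0.9606, 0.7244, 0.3412], 'finger_gap': 0.0596, 'gripper_force': 0.0}
side pinpoint pot_lid 0.79 [0.4296 0.3412 0.0157]
side pinpoint valve_stem 0.6 [0.663  0.0051 0.0797]
side pinpoint lever_grip 0.64 [0.6558 0.0663 0.0805]
wrist pinpoint pot_lid 0.74 [0.4281 0.3405 0.0177]
```

View pics/v5.png

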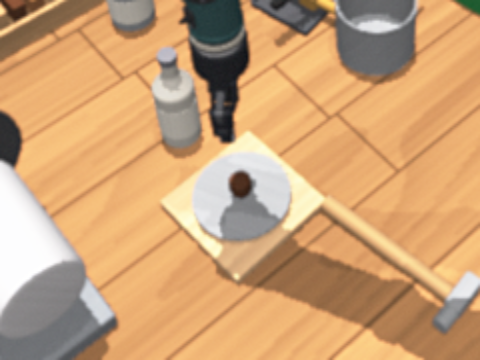

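The lid sits knob up in the middle of the board, centred at about (242,195) in the crop. Next is the valve.

Call:
apply_moves:
  increments:
    - {"xyz": [-0.27, 0.98, 0], "rotation": [0, 0, 0], "hand": -0.4}
    - {"xyz": [-0.27, 0.98, 0], "rotation": [0, 0, 0], "hand": -0.4}
    - {"xyz": [-0.27, 0.98, 0], "rotation": [0, 0, 0], "hand": -0.4}
    - {"xyz": [-0.27, 0.98, 0], "rotation": [0, 0, 0], "hand": -0.4}
    - {"xyz": [-0.27, 0.98, 0], "rotation": [0, 0, 0], "hand": -0.4}
    - {"xyz": [-0.27, 0.98, 0], "rotation": [0, 0, 0], "hand": -0.4}
    - {"xyz": [-0.27, 0.98, 0], "rotation": [0, 0, 0], "hand": -0.4}
    - {"xyz": [-0.27, 0.98, 0], "rotation": [0, 0, 0], "hand": -0.4}
    - {"xyz": [-0.27, 0.98, 0], "rotation": [0, 0, 0], "hand": -0.4}
    - {"xyz": [-0.27, 0.98, 0], "rotation": [0, 0, 0], "hand": -0.4}
    - {"xyz": [-0.27, 0.98, 0], "rotation": [0, 0, 0], "hand": -0.4}
    - {"xyz": [-0.27, 0.98, 0], "rotation": [0, 0, 0], "hand": -0.4}

```text
t: 28.25
position: [0.5976, 0.0872, 0.2184]
orientation: [-0.0, 0.912, 0.411, -0.001]
ft_force: [0.5, 0.4, 0.7]
finger_gap: 0.0598
gripper_force: 0.0
```

Call:
apply_moves:
  increments:
    - {"xyz": [-0.27, 0.98, 0], "rotation": [0, 0, 0], "hand": -0.4}
    - {"xyz": [-0.27, 0.98, 0], "rotation": [0, 0, 0], "hand": -0.4}
    - {"xyz": [-0.27, 0.98, 0], "rotation": [0, 0, 0], "hand": -0.4}
    - {"xyz": [-0.27, 0.98, 0], "rotation": [0, 0, 0], "hand": -0.4}
    - {"xyz": [-0.27, 0.98, 0], "rotation": [0, 0, 0], "hand": -0.4}
    - {"xyz": [0, 0, 0], "rotation": [0, 0, -1], "hand": -0.4}
    - {"xyz": [0, 0, 0], "rotation": [0, 0, -1], "hand": -0.4}
    - {"xyz": [0, 0, 0], "rotation": [0, 0, -1], "hand": -0.4}
    - {"xyz": [0, 0, 0], "rotation": [0, 0, -1], "hand": -0.4}
    - {"xyz": [0, 0, 0], "rotation": [0, 0, -1], "hand": -0.4}
    - {"xyz": [0, 0, 0], "rotation": [0, 0, -1], "hand": -0.4}
    - {"xyz": [0, 0, 0], "rotation": [0, 0, -1], "hand": -0.4}

```text
t: 29.75
position: [0.6671, -0.0192, 0.2189]
orientation: [-0.0, 0.745, 0.667, -0.0]
ft_force: [-0.7, 0.9, -0.2]
finger_gap: 0.0601
gripper_force: 0.0
```

```bash
python3 - <<'E'
from h import *
state(); im=viewer.camera('wrist'); find('wrist',['valve_stem','lever_grip','dip_pot','post_top']); cv2.imwrite('pics/w6.png',im)
E
```

```text
{'t': 29.75, 'joints': [-0.096, 0.547, 0.0834, 1.7703, -0.0588, 0.8269, -0.0958], 'position': [0.6671, -0.0192, 0.2189], 'orientation': [-0.0, 0.7452, 0.6668, -0.0001], 'ft_force': [-0.7479, 0.8864, -0.1739], 'finger_gap': 0.0601, 'gripper_force': 0.0}
wrist pinpoint valve_stem 0.63 [0.667  0.0069 0.0791]
wrist pinpoint lever_grip 0.73 [0.6599 0.0681 0.0822]
wrist pinpoint dip_pot 0.56 [ 5.309e-01 -2.580e-02  3.000e-04]
wrist pinpoint dip_pot 0.24 [ 0.4348 -0.3043  0.0038]
```

View pics/w6.png

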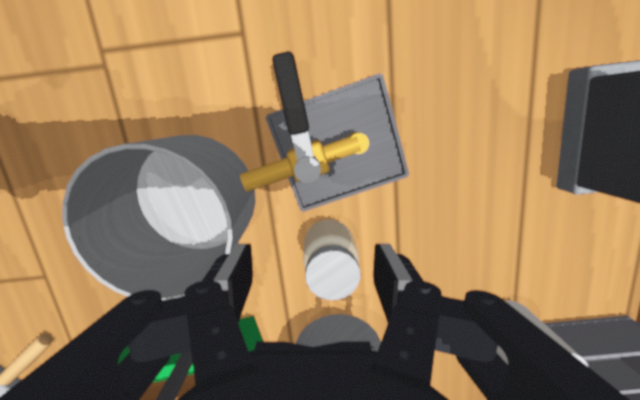

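The lever sleeve runs from about (284,57) to (298,132), the stem is near (306,165), and the drip tray's corners are at (268,113), (382,76), (407,174) and (302,209).

```bash
python3 - <<'E'
from h import *
W=wfc('wrist'); g=lambda u,z: ray('wrist',u,z,W)[:2]
ang=lambda v: np.degrees(np.arctan2(v[1],v[0]))
o,i=g((284,57),.09),g((298,132),.09); print('lever',o,i,ang(o-i),np.linalg.norm(o-i))
print('stem',g((306,166),.088))
t=[g(u,.012) for u in((268,113),(382,76),(407,174),(302,209))]; print('tray',np.round(t,4),ang(t[1]-t[0]),ang(t[2]-t[3]),ang(t[0]-t[3])-90,ang(t[1]-t[2])-90, np.mean(t,0))
a,b=g((243,181),.06),g((362,143),.06); print('pipe',ang(b-a))
im=cv2.imread('pics/w6.png'); hsv=cv2.cvtColor(im,cv2.COLOR_BGR2HSV)
m=cv2.inRange(im,(0,0,0),(55,55,55)); m[:40]=0;m[140:]=0;m[:,:260]=0;m[:,312:]=0
n,l,s,c=cv2.connectedComponentsWithStats(m);k=1+s[1:,4].argmax(); print(s[k],cv2.minAreaRect(np.argwhere(l==k)[:,::-1].astype('f4')))
E
```

```text
lever [0.65862831 0.09495225] [0.66216097 0.03784769] 93.5399695391334 0.0572137220666562
stem [0.66522341 0.0089502 ]
tray [[ 0.6292  0.0569]
 [ 0.7501  0.0794]
 [ 0.7723 -0.025 ]
 [ 0.6517 -0.052 ]] 10.57564570116199 12.63773087899692 11.639747940304517 12.00639277866972 [0.70079724 0.014838  ]
pipe 11.163603470581888
[282  98  15  35 121] ((286.27545166015625, 115.87049865722656), (36.399444580078125, 7.085542678833008), 68.62937927246094)
```

Call:
apply_moves:
  increments:
    - {"xyz": [0, 0, 0], "rotation": [0, 0, -0.7], "hand": -0.4}
    - {"xyz": [0, 0, 0], "rotation": [0, 0, -0.7], "hand": -0.4}
    - {"xyz": [0, 0, 0], "rotation": [0, 0, -0.7], "hand": -0.4}
    - {"xyz": [0.87, 0, 0], "rotation": [0, 0, 0], "hand": -0.4}
    - {"xyz": [0.87, 0, 0], "rotation": [0, 0, 0], "hand": -0.4}
    - {"xyz": [0.87, 0, 0], "rotation": [0, 0, 0], "hand": -0.4}
    - {"xyz": [0.87, 0, 0], "rotation": [0, 0, 0], "hand": -0.4}
    - {"xyz": [0, 0, 1], "rotation": [0, 0, 0], "hand": -0.4}
    - {"xyz": [0, 0, 1], "rotation": [0, 0, 0], "hand": -0.4}
    - {"xyz": [0, 0, 1], "rotation": [0, 0, 0], "hand": -0.4}
    - {"xyz": [0, 0, 0], "rotation": [0, 0, 0], "hand": -0.4}

```text
t: 31.38
position: [0.6589, 0.0694, 0.1421]
orientation: [-0.002, 0.682, 0.732, -0.002]
ft_force: [0.1, 0.3, 0.0]
finger_gap: 0.0597
gripper_force: 0.0
```

```bash
python3 - <<'E'
from h import *
state(); rel([.660,.067,.077])
E
```

```text
{'t': 31.375, 'joints': [-0.1906, 0.6339, 0.0257, 1.826, -0.0244, 0.6867, -0.08], 'position': [0.6589, 0.0694, 0.1421], 'orientation': [-0.0015, 0.6816, 0.7317, -0.0018], 'ft_force': [0.0813, 0.265, 0.0345], 'finger_gap': 0.0597, 'gripper_force': 0.0}
tool units [-0.1   0.05  2.6 ] tool x yaw 94.06 tilt [-4.7e-03 -5.0e-04 -1.0e+00]
```

Call:
apply_moves:
  increments:
    - {"xyz": [-0.1, 0.05, 0.9], "rotation": [0, 0, 0], "hand": -0.4}
    - {"xyz": [0, 0, 0.9], "rotation": [0, 0, 0], "hand": -0.4}
    - {"xyz": [0, 0, 0.8], "rotation": [0, 0, 0], "hand": -0.4}
    - {"xyz": [0, 0, 0], "rotation": [0, 0, 0], "hand": 0.2}
    - {"xyz": [0, 0, 0], "rotation": [0, 0, 0], "hand": 1}
    - {"xyz": [0, 0, 0], "rotation": [0, 0, 0], "hand": 1}
    - {"xyz": [0, 0, 0], "rotation": [0, 0, 0], "hand": 1}
    - {"xyz": [0, 0, 0], "rotation": [0, 0, 0], "hand": 1}
    - {"xyz": [0, 0, 0], "rotation": [0, 0, 0], "hand": 1}
    - {"xyz": [0, 0, 0], "rotation": [0, 0, 0], "hand": 1}
  force: 20

```text
t: 32.62
position: [0.6619, 0.0663, 0.0799]
orientation: [-0.0, 0.682, 0.731, 0.0]
ft_force: [-2.8, 1.2, 7.1]
finger_gap: 0.0175
gripper_force: 21.0
```

```bash
python3 - <<'E'
from h import *
state(); rel([.660,.067,.077])
E
```

```text
{'t': 32.625, 'joints': [-0.1814, 0.7187, 0.0204, 1.8473, -0.0259, 0.5762, -0.0747], 'position': [0.6619, 0.0663, 0.0799], 'orientation': [-0.0003, 0.6821, 0.7313, 0.0001], 'ft_force': [-2.8342, 1.1587, 7.0629], 'finger_gap': 0.0175, 'gripper_force': 21.0354}
tool units [ 0.03 -0.07  0.12] tool x yaw 93.99 tilt [-3.e-04  6.e-04 -1.e+00]
```

Call:
apply_moves:
  increments:
    - {"xyz": [-0.008, 0.196, 0], "rotation": [0, 0, 0.92], "hand": 1}
    - {"xyz": [-0.008, 0.196, 0], "rotation": [0, 0, 0.92], "hand": 1}
    - {"xyz": [-0.008, 0.196, 0], "rotation": [0, 0, 0.92], "hand": 1}
    - {"xyz": [-0.008, 0.196, 0], "rotation": [0, 0, 0.92], "hand": 1}
    - {"xyz": [-0.008, 0.196, 0], "rotation": [0, 0, 0.92], "hand": 1}
    - {"xyz": [-0.008, 0.196, 0], "rotation": [0, 0, 0.92], "hand": 1}
    - {"xyz": [-0.008, 0.196, 0], "rotation": [0, 0, 0.92], "hand": 1}
    - {"xyz": [-0.008, 0.196, 0], "rotation": [0, 0, 0.92], "hand": 1}
    - {"xyz": [0, 0, 0], "rotation": [0, 0, 0], "hand": 1}
    - {"xyz": [0, 0, 0], "rotation": [0, 0, 0], "hand": 1}

```text
t: 33.88
position: [0.6993, 0.056, 0.08]
orientation: [-0.0, 0.878, 0.478, -0.0]
ft_force: [-3.7, 0.4, 5.5]
finger_gap: 0.0179
gripper_force: 22.3
```

```bash
python3 - <<'E'
from h import *
state(); rel([.6657+.061*np.cos(np.radians(57.2)),.0055+.061*np.sin(np.radians(57.2)),.08])
p=bot.sense()['position']; print(np.degrees(np.arctan2(p[1]-.0055,p[0]-.6657)))
E
```

```text
{'t': 33.875, 'joints': [-0.2704, 0.763, 0.1944, 1.7647, -0.227, 0.6361, -0.5187], 'position': [0.6993, 0.056, 0.08], 'orientation': [-0.0002, 0.8782, 0.4783, -0.0001], 'ft_force': [-3.6537, 0.4178, 5.469], 'finger_gap': 0.0179, 'gripper_force': 22.2955}
tool units [ 0.01 -0.04 -0.  ] tool x yaw 57.14 tilt [-4.e-04  1.e-04 -1.e+00]
56.36136514188045
```

Call:
apply_moves:
  increments:
    - {"xyz": [0, 0, 0], "rotation": [0, 0, 0], "hand": -0.4}
    - {"xyz": [0, 0, 0], "rotation": [0, 0, 0], "hand": -0.4}
    - {"xyz": [0, 0, 0], "rotation": [0, 0, 0], "hand": -0.4}
    - {"xyz": [0, 0, 0], "rotation": [0, 0, 0], "hand": -0.4}
    - {"xyz": [0, 0, -0.8], "rotation": [0, 0, 0], "hand": -0.4}
    - {"xyz": [0, 0, -1], "rotation": [0, 0, 0], "hand": -0.4}
    - {"xyz": [0, 0, -1], "rotation": [0, 0, 0], "hand": -0.4}
    - {"xyz": [0, 0, -1], "rotation": [0, 0, 0], "hand": -0.4}
    - {"xyz": [-1, 0, -1], "rotation": [0, 0, 0], "hand": -0.4}
    - {"xyz": [-1, 0, -1], "rotation": [0, 0, 0], "hand": -0.4}
    - {"xyz": [-1, 0, -1], "rotation": [0, 0, 0], "hand": -0.4}
    - {"xyz": [0, 0, 0], "rotation": [0, 0, 0], "hand": -0.4}

```text
t: 35.38
position: [0.6597, -0.01, 0.2529]
orientation: [0.002, 0.879, 0.477, 0.002]
ft_force: [0.7, 0.2, -0.7]
finger_gap: 0.0599
gripper_force: 0.0
```

```bash
python3 - <<'E'
from h import *
state(); im=viewer.camera('wrist'); find('wrist',['valve_stem','lever_grip','dip_pot']); cv2.imwrite('pics/w7.png',im)
for c in ('side','scene'): viewer.camera(c); find(c,['valve_stem','lever_grip','pot_lid','offcut'],n=1)
E
```

```text
{'t': 35.375, 'joints': [-0.2338, 0.5088, 0.2609, 1.7699, -0.1626, 0.8779, -0.478], 'position': [0.6597, -0.01, 0.2529], 'orientation': [0.0019, 0.879, 0.4767, 0.0024], 'ft_force': [0.7052, 0.192, -0.6919], 'finger_gap': 0.0599, 'gripper_force': 0.0}
wrist pinpoint valve_stem 0.56 [0.6671 0.0094 0.0789]
wrist pinpoint lever_grip 0.67 [0.6983 0.0615 0.0812]
wrist pinpoint dip_pot 0.66 [ 0.5286 -0.0213  0.0007]
side pinpoint valve_stem 0.91 [0.6628 0.0044 0.0828]
side pinpoint lever_grip 0.65 [ 0.5515 -0.1309  0.2034]
side pinpoint pot_lid 0.73 [0.4262 0.3401 0.0169]
side pinpoint offcut 0.72 [ 0.4354 -0.3001  0.0043]
scene pinpoint valve_stem 0.86 [0.6671 0.0054 0.0816]
scene pinpoint lever_grip 0.81 [0.6925 0.0566 0.0816]
scene pinpoint pot_lid 0.88 [0.4282 0.3456 0.019 ]
scene pinpoint offcut 0.82 [ 0.4303 -0.3056  0.0054]
```

View pics/w7.png

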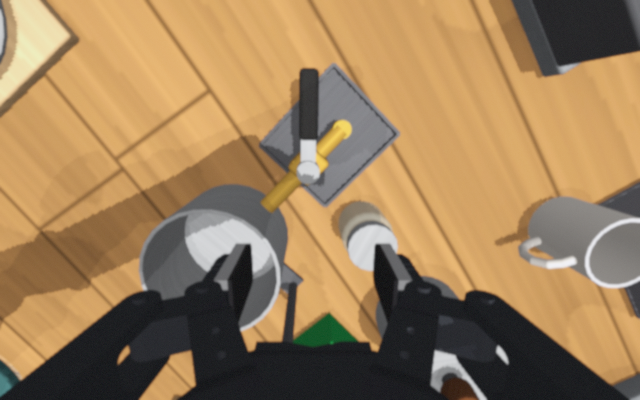

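The lever runs from about (309,70) to the stem at (308,172). The pipe runs (266,206)–(346,127), so they are roughly 45° apart. Tray corners are at (260,145), (335,64), (398,133) and (326,204).

```bash
python3 - <<'E'
from h import *
W=wfc('wrist'); g=lambda u,z: ray('wrist',u,z,W)[:2]
ang=lambda v: np.degrees(np.arctan2(v[1],v[0]))
o,i,s=g((309,70),.09),g((308.3,138),.09),g((308,172),.09); print('lever',ang(o-i),ang(o-s),s)
t=[g(u,.012) for u in((260,145),(335,64),(398,133),(326,204))]; print('tray',ang(t[1]-t[0]),ang(t[2]-t[3]),ang(t[0]-t[3])-90,ang(t[1]-t[2])-90)
for z in(.04,.06):print('pipe',ang(g((346,127),z)-g((266,206),z)))
E
```

```text
lever 56.41919186779013 56.44928596920434 [0.66488044 0.01001011]
tray 12.707577834852913 13.395233400750955 14.57130062643607 12.515782436556734
pipe 11.925689501289694
pipe 11.925689501289705
```

```bash
python3 -c "
from h import *
print(bot.close_job())"
```

```text
the job is handed in; nothing more can be done
None
```

I handed the job in at about 35 s: the offcut is in the scrap crate, the lid sits knob up in the middle of the lid board, and the drain lever is at about 45° (estimated to within 2° from the camera images). I gave no result here because the hand-in call returned no verdict.

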